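Lay out a pipetting station around a microplate

TASK

Set up the bench for filling the microplate, leaving the plate and the open tip box where they stand: put the white reagent trough beside the plate, on the side towards the tip box, with its length along the plate's short edge and level with the plate's middle, and stand the orange-capped bottle behind the trough, in line with the trough's length. Put the green tube rack centred behind the plate with its length along the plate's long edge, and stand the red waste beaker beside the tip box, centred on the short side that faces away from the plate. Leave a clear gap of about 4 cm each time (trough to plate, bottle to trough, rack to plate, beaker to tip box), everything upright and let go; behind means away from the robot, and everything else stays undisturbed where it stands.

Things in the scene. Friction and masses are not known exactly. Their poses are not given: they have to be found in the camera images.
- plate: 96-well microplate, pale grey, standing loose and light on the bench: 86 mm along its x, 128 mm along its y, 14 mm high. Origin at the centre of its underside; its x points away from the robot to within 0.15 rad, its y to the robot's left (long edges run along y). It may stand left or right of the tip box.
- tipbox: open pipette-tip box, blue with a white deck full of yellow tips, standing loose on the bench: 80 mm along its x, 120 mm along its y, 54 mm high with the tips. Origin at the centre of its underside; x points away from the robot to within 0.15 rad, y to the robot's left. Its short sides are the ends of y.
- trough_mid (a point): centre, half-way up, of the white open reagent trough, loose: 108 mm long (its x), 44 mm wide (its y, the way to grip it: a 2 mm rim 4 mm high overhangs the walls at the top), 30 mm high, 60 g. The same either way round.
- rack_mid (a point): centre, half-way up its full height, of the green rack of twelve small tubes (white, yellow and violet caps), loose, one piece: block 108 mm long (its x), 40 mm wide (its y, the way to grip it) and 28 mm high, with the tube caps rising to 38 mm; about 130 g. The point is 19 mm above its underside. The same either way round for the job.
- buffer_mid (a point): centre, half-way up, of the glass bottle with the ORANGE cap, loose: 56 mm diameter up to 62 mm, 105 mm high in all with a cap 49 mm across, about 200 g. The point is 52.5 mm above its foot; z is its axis.
- beaker_mid (a point): centre, half-way up, of the empty red plastic beaker, loose: open at the top, 62 mm across the rim, 57 mm half-way up, 52 mm at the foot, 72 mm high, wall 3 mm, 70 g. z is its axis.
- blue_mid (a point): centre, half-way up (52.5 mm), of a second bottle, the same shape but with a BLUE cap, loose: not needed, to be left alone.
- tube_mid (a point): centre, half-way up (57.5 mm), of a standing centrifuge tube with a purple cap, 29 mm diameter (cap 34 mm), 115 mm high, 60 g, loose, behind the tip box: to be left alone.
- amber_mid (a point): centre, half-way up (37 mm), of a small amber glass bottle with a black cap, 38 mm diameter, 74 mm high, loose, out to one side: to be left alone.
- timer: yellow bench timer with a grey display, lying flat, 66 x 66 x 20 mm, loose, out to one side. Origin at the centre of its underside: to be left alone.

How it is judged (in metres and radians):
At the end, for the whole second after the job is handed in: Trough, bottle, rack and beaker stand upright and at rest in their places: each gap 40 mm give or take 15 mm, each centred (or in line) to within 15 mm, trough and rack parallel to the plate's edges to within 0.15 rad; the beaker is on the tip box's far side from the plate (((y of tipbox in the frame of plate above 0.1 m and y of trough_mid in the frame of plate between 0.111 and 0.141 m and y of beaker_mid in the frame of tipbox between 0.116 and 0.146 m) or (y of tipbox in the frame of plate below -0.1 m and y of trough_mid in the frame of plate between -0.141 and -0.111 m and y of beaker_mid in the frame of tipbox between -0.146 and -0.116 m)) and x of trough_mid in the frame of plate between -0.015 and 0.015 m and angle between the x axis of trough_mid and the x axis of plate, either way round below 0.15 rad and height (world z) of trough_mid between 0.009 and 0.021 m and angle between each of trough_mid, rack_mid, buffer_mid, beaker_mid's own z axis and vertical below 0.1 rad and x of rack_mid in the frame of plate between 0.088 and 0.118 m and y of rack_mid in the frame of plate between -0.015 and 0.015 m and angle between the x axis of rack_mid and the y axis of plate, either way round below 0.15 rad and height (world z) of rack_mid between 0.013 and 0.025 m and horizontal distance between buffer_mid and trough_mid between 0.107 and 0.137 m and y of buffer_mid in the frame of trough_mid between -0.015 and 0.015 m and x of buffer_mid in the frame of plate above 0.06 m and height (world z) of buffer_mid between 0.0465 and 0.0585 m and x of beaker_mid in the frame of tipbox between -0.015 and 0.015 m and height (world z) of beaker_mid between 0.03 and 0.042 m and linear speed of each of trough, rack, buffer, beaker below 0.02 m/s); the robot touches nothing.
It fails at once if the plate is pushed more than 15 mm (distance of plate from where it was at the start of the episode above 0.015 m).
It fails at once if the tip box is pushed more than 15 mm (distance of tipbox from where it was at the start of the episode above 0.015 m).
It fails at once if a bystander (blue-capped bottle, purple-capped tube, amber bottle or timer) is moved more than 15 mm (distance of any of blue_mid, tube_mid, amber_mid, timer from where it was at the start of the episode above 0.015 m).
It also fails if it takes over 120 s, if anything falls off the work surface, if the arm or the gripper's body presses on something with over 40 N, if the wrist force passes 120 N, or if a joint passes its speed limit or range.

ROBOT

A 6-joint arm with a two-finger parallel gripper is mounted at the origin on the work surface. World frame = base frame: x ahead of the robot, y to its left, z up, the work surface at z = 0. Lengths are in mm, angles in rad, forces in N, time in s.
With the tool pointing down it reaches from about 300 to 775 mm from the base axis. Payload 14.6 kg.
Tool frame: the origin (TCP) lies at the very end of the fingers, on their centre line; the grasp point (between the pads) lies 19 mm behind it (r.grip_point_offset is the distance from the TCP to the grasp point, in mm); z points along the fingers, y is the line along which they close (so a half turn about z gives the same grasp; the last joint's range is limited). The gripper opens to 85 mm and grips with 20 to 120 N. Pads are 22 mm wide; open, the fingers measure 114 mm over their backs; the gripper's body (76 mm by 85 mm) begins 54 mm behind the grasp point. The pads swing forward as they close: fully open they stand 13 mm farther back than shut.
Start: joints at [-1.335, 0.3, 1.521, -0, 1.321, -0.067], TCP at [164, -524.97, 231.281] pointing down, gripper open.
Joint ranges: [-3.03, 3.03], [-0.79, 2.21], [0.23, 2.52], [-1.04, 4.18], [0, 3.07], [-2.55, 2.55]. Speed limits (rad/s): [2.22, 2.22, 2.57, 3.14, 3.14, 3.14].

INTERFACE

Orientations are given as a 3x3 rotation matrix whose columns are the frame's x, y, z axes.
In Python, from station import r gives the robot as it stands.
- The arm moves only by the shell command python3 -m pendant 'ROWS' [FORCE]. ROWS is JSON, a list of rows, each an object with "offset": the shift along the tool's x, y, z in m, a list of three; "spin": the turn about the tool's z in degrees; "fingers": the opening in per cent of the stroke, from 0 (shut) to 100 (fully open). A call has 1 to 20 rows; each row shifts and turns the commanded pose from where the row before left it, along the tool's axes as they then stand; what a row does not reach is not made up. A row lasts 1/8 s, in which the tool goes at most 62.5 mm and 10.7 degrees, less where a joint would pass 70% of its speed; a pose out of reach is approached as far as the arm can. A call is refused whole if a number of a shift passes 0.0625 or a number of a turn 10.7, either way. A call with a gripper value outside its range is refused whole. The fingers move at their own pace and stop on an object; FORCE is the grip in N (left out, the last holds). Time passes only in rows, so rows that do not move let the fingers close. It gives the time, the measured TCP pose, the force, the opening and the grip force at its end, in the units of the state.
- r.sense(): the state, without advancing time (a new reading comes with each control period).
- r.grab_frame(name): name is "scene" or "top" or "wrist"; returns a dict with "img" (400x640x3 uint8, blue, green, red), "fx", "fy", "cx", "cy" (pixels), "xyz" and "rotation" of the camera in the world. Camera axes: x right, y down, z forward; pixel columns grow to the right and rows downward; lengths in mm; the calibration is good to about 2 mm. A picture is of the moment at which its call begins. There is no depth.
- r.job_done(): hands the job in; it is judged then, once.
The state is a dict: "time": time; "qpos": joint angles; "joint_vel": joint speeds; "tau": joint torques, N m; "position": TCP position; "tcp_rot": TCP orientation; "contact_force": force on the tool from outside, world axes, zero at the start; "wrist_torque": the same for the moment, N m; "finger_gap": opening from 0.0 (shut) to 1.0 (fully open); "grasp_force": force on a finger pad.
Only numpy, scipy, OpenCV 4.12 (cv2) and the standard library are available. Lean on these libraries where they do the work, as an engineer would, in place of code of your own. Each camera call takes 0.05 s, during which the arm holds its last target. There are 200 camera calls.

## Working session

There is one attempt and no reset: what is moved stays moved. The work goes in short steps, Python scripts to look and compute and a shell command to move; the robot and the scene stay as the last step left them, time stands still between calls to the robot, and variables do not carry over. Pictures are saved under pics/ and viewed, at most 14 in all, crops included, and the job is handed in when it is done.

```bash
mkdir -p pics; ls; python3 - <<'E'
from station import r
import cv2,numpy as np
for n in ["scene","top"]:
    f=r.grab_frame(n); cv2.imwrite(f"pics/{n}0.png",f["img"]); print(n,{k:np.round(f[k],4).tolist() for k in f if k!="img"})
s=r.sense(); print(s)
E
```

```text
pics
scene {'fx': 390.4128, 'fy': 390.4128, 'cx': 324.4803, 'cy': 200.5613, 'xyz': [1094.0544, 48.5718, 959.6018], 'rotation': [[-0.1034, 0.8454, -0.524], [0.9946, 0.0838, -0.0609], [-0.0076, -0.5275, -0.8495]]}
top {'fx': 484.4586, 'fy': 484.4586, 'cx': 321.1677, 'cy': 188.2457, 'xyz': [452.1206, 8.4934, 1320.6521], 'rotation': [[-0.0177, -0.9974, 0.0705], [-0.9998, 0.0168, -0.0125], [0.0113, -0.0707, -0.9974]]}
{'time': 0.1, 'qpos': array([-1.33460319e+00,  3.00388634e-01,  1.52154649e+00, -8.11341584e-06,
        1.32071453e+00, -6.66410614e-02]), 'joint_vel': array([-0.00019703, -0.00130686, -0.00230609, -0.00018694,  0.00126961,
        0.00093608]), 'tau': array([ 8.38485880e-05, -5.44380069e+01, -3.62370014e+01, -9.61625847e-05,
        3.02507513e-03, -2.53094902e-05]), 'position': array([ 163.94589366, -524.76213189,  230.78118797]), 'tcp_rot': array([[ 9.54494499e-01,  2.98228413e-01, -2.54984177e-04],
       [ 2.98228516e-01, -9.54493950e-01,  1.02581405e-03],
       [ 6.25460417e-05, -1.05517742e-03, -9.99999441e-01]]), 'contact_force': array([ 0.05198129, -0.23634968, -0.6870192 ]), 'wrist_torque': array([-0.00672655, -0.02822782,  0.0306909 ]), 'grasp_force': 0.0, 'finger_gap': 1.004745697817945}
```

View pics/scene0.png

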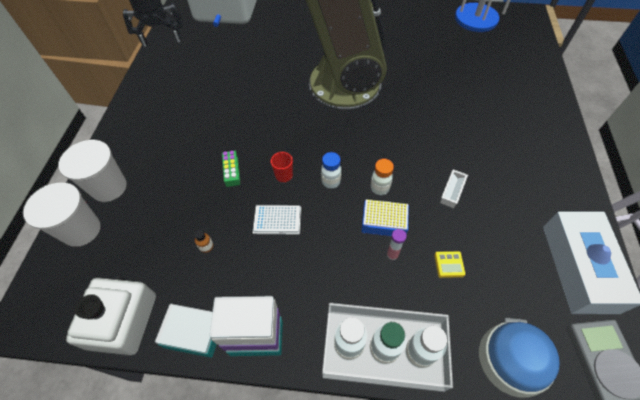

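View pics/top0.png

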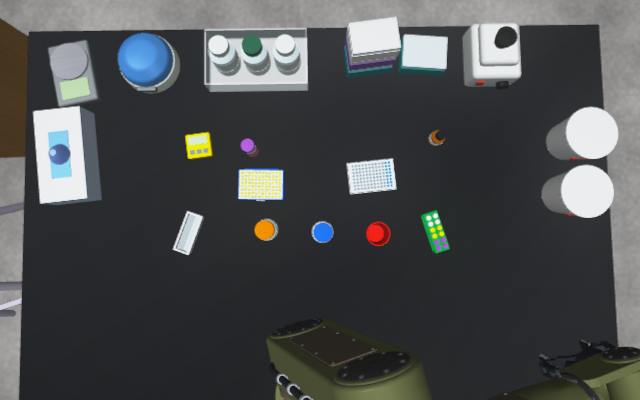

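The top view shows the trough (188,232), orange (265,229), blue (322,231), red beaker (378,233), rack (435,231), tip box (261,184), plate (371,176), tube (248,146), timer (198,145) and amber bottle (436,138). The scene view shows the same objects mirrored, with the trough at (455,188) and the rack at (231,168). The plate stands to the right of the tip box. Next I'll fit silhouettes in both views.

```bash
cat > fit.py <<'E'
import cv2,numpy as np
from scipy.optimize import minimize
S=4
def box(lx,ly,z0,z1): return [[a*lx/2,b*ly/2,z] for a in(-1,1) for b in(-1,1) for z in(z0,z1)]
def cyl(d,z0,z1,d1=None):
    t=np.linspace(0,2*np.pi,24,endpoint=False)
    return [[q/2*np.cos(a),q/2*np.sin(a),z] for q,z in((d,z0),(d1 or d,z1)) for a in t]
M=dict(plate=[box(86,128,0,14)],tipbox=[box(80,120,0,45),box(72,108,0,54)],trough=[box(104,40,0,26),box(108,44,26,30)],
 rack=[box(108,40,0,28),box(100,32,28,38)],buffer=[cyl(56,0,62),cyl(56,62,80,49),cyl(49,80,105)],beaker=[cyl(52,0,72,62)],
 blue=[cyl(56,0,62),cyl(56,62,80,49),cyl(49,80,105)],tube=[cyl(29,0,100),cyl(34,95,115)],amber=[cyl(38,0,50),cyl(30,50,74)],timer=[box(66,66,0,20)])
def proj(f,P):
    c=(np.asarray(P)-f["xyz"])@np.asarray(f["rotation"]); return np.c_[f["fx"]*c[:,0]/c[:,2]+f["cx"],f["fy"]*c[:,1]/c[:,2]+f["cy"]]
def ray(f,u,v,z):
    d=np.asarray(f["rotation"])@[(u-f["cx"])/f["fx"],(v-f["cy"])/f["fy"],1]; return np.asarray(f["xyz"])+d*(z-f["xyz"][2])/d[2]
def pts(parts,p):
    c,s=np.cos(p[2]),np.sin(p[2]); R=np.array([[c,-s,0],[s,c,0],[0,0,1]])
    return [np.array(q)@R.T+[p[0],p[1],p[3]] for q in parts]
def fit(frames,name,p0,thr=62,fixz=True):
    parts=M[name]; W=[];
    for f in frames:
        a=proj(f,np.vstack(pts(parts,p0))); lo=np.floor(a.min(0)-9).astype(int).clip(0); hi=np.ceil(a.max(0)+9).astype(int)
        m=(f["img"].max(2)[lo[1]:hi[1],lo[0]:hi[0]]).astype(np.uint8)
        m=(cv2.resize(m,None,fx=S,fy=S,interpolation=cv2.INTER_LINEAR)>thr).astype(np.uint8)
        n,l,st,cc=cv2.connectedComponentsWithStats(m); 
        c=(a.mean(0)-lo)*S; k=1+np.argmin([np.hypot(*(cc[i]-c))-st[i,4]**.5 for i in range(1,n)])
        m=(l==k).astype(np.uint8); cs,_=cv2.findContours(m,0,1); cv2.drawContours(m,cs,-1,1,-1); W.append((f,lo,m))
    def cost(p):
        q=[*p[:3],0 if fixz else p[3]]; e=0
        for f,lo,m in W:
            d=np.zeros_like(m)
            for P in pts(parts,q): cv2.fillConvexPoly(d,cv2.convexHull(np.round(((proj(f,P)-lo+.5)*S-.5)*16).astype(np.int32)),1,shift=4)
            e+=1-(d&m).sum()/max(1,(d|m).sum())
        return e
    best=None
    p=np.array(p0,float)
    for sc in(1,.4,.2):
        sx=np.vstack([p]+[p+sc*np.eye(4)[i]*[15,15,.25,12][i] for i in range(4)])
        o=minimize(cost,p,method="Nelder-Mead",options=dict(initial_simplex=sx,maxiter=250,xatol=.05,fatol=1e-4)); p=o.x
    return p,o.fun/len(W)
E
cat > m1.py <<'E'
from station import r
from fit import *
fs=[r.grab_frame(n) for n in("top","scene")]
G=dict(trough=(188,232,-.4),rack=(435,231,.25),buffer=(265,229,0),blue=(322,231,0),beaker=(378,233,0),plate=(371,176,.05),tipbox=(261,184,0),tube=(248,146,0),amber=(436,138,0),timer=(198,145,0))
for k,(u,v,a) in G.items():
    h=max(q[2] for P in M[k] for q in P); p0=[*ray(fs[0],u,v,h*.8)[:2],a,0]
    p,e=fit(fs,k,p0,fixz=False); p2,e2=fit(fs,k,p0)
    print(k,"free",np.round(p,2),round(e,3),"z0",np.round(p2[:3],2),round(e2,3))
E
python3 m1.py
```

```text
trough free [ 4.3437e+02  3.4769e+02 -3.4000e-01  7.1500e+00] 0.143 z0 [ 4.3208e+02  3.4942e+02 -3.4000e-01] 0.151
rack free [ 4.2447e+02 -3.1164e+02  2.7000e-01  1.3900e+00] 0.099 z0 [ 4.2401e+02 -3.1198e+02  2.8000e-01] 0.099
buffer free [ 4.3791e+02  1.3814e+02 -1.5000e-01  4.0100e+00] 0.101 z0 [ 4.3708e+02  1.3939e+02 -1.0000e-02] 0.107
blue free [ 4.3013e+02 -8.0700e+00  1.0000e-01  4.5400e+00] 0.114 z0 [ 4.2767e+02 -7.8000e+00  7.0000e-02] 0.122
beaker free [ 4.2198e+02 -1.5212e+02  8.0000e-02  4.2500e+00] 0.101 z0 [ 4.2196e+02 -1.5270e+02  1.3000e-01] 0.106
plate free [ 5.7800e+02 -1.4463e+02  9.0000e-02  1.8000e-01] 0.069 z0 [ 5.7795e+02 -1.4468e+02  8.0000e-02] 0.07
tipbox free [ 5.5706e+02  1.5214e+02 -2.0000e-02  4.4800e+00] 0.098 z0 [ 5.5605e+02  1.5332e+02 -2.0000e-02] 0.103
tube free [ 6.4421e+02  1.7294e+02 -3.1000e-01  4.1500e+01] 0.31 z0 [6.5104e+02 1.7873e+02 7.0000e-02] 0.348
amber free [ 6.7745e+02 -3.2351e+02  8.0000e-02 -5.7100e+00] 0.382 z0 [ 6.7704e+02 -3.2251e+02  1.2000e-01] 0.392
timer free [6.6804e+02 3.2341e+02 1.0000e-01 1.1300e+00] 0.065 z0 [6.6827e+02 3.2361e+02 1.0000e-01] 0.065
```

Every fit sits on the bench to within a few mm and matches the given sizes. The tube and amber masks are poor, but neither needs handling. The targets are:

| Object | Target (mm) | Orientation |
|---|---|---|
| Rack | (681,-136) | yaw 0.085 + 90° |
| Bottle | (689,-9) | any |
| Beaker | (559,284) | any |
| Trough | (567,-19) | yaw 0.085 |

I'll take the rack first.

```bash
cat > go.py <<'E'
# usage: go.py X Y Z [PHI]  -> spin (deg) first, then shift (m) in tool axes after the spin
import sys,numpy as np
from station import r
s=r.sense(); R=np.array(s["tcp_rot"]); p=np.array(s["position"])
a=[float(v) for v in sys.argv[1:]]
phi=np.arctan2(R[1,0],R[0,0]); sp=0
if len(a)>3:
    sp=-np.degrees((a[3]-phi+np.pi)%(2*np.pi)-np.pi)
    t=np.radians(sp); R=R@np.array([[np.cos(t),-np.sin(t),0],[np.sin(t),np.cos(t),0],[0,0,1]])
print("pos",p.round(1),"phi",phi.round(3),"tilt",R[:2,2].round(3),"q6",s["qpos"][5].round(2),"gap",round(s["finger_gap"],3),"F",s["contact_force"].round(1),"t",s["time"])
if a: print("spin",round(sp,1),"shift",(R.T@(np.array(a[:3])-p)/1000).round(4), "xy-only", (R.T@np.array([a[0]-p[0],a[1]-p[1],0])/1000).round(4))
E
python3 -m pendant '[{"offset":[0.0346,-0.014,0.002],"spin":0,"fingers":100},{"offset":[0.0346,-0.014,0.002],"spin":0,"fingers":100},{"offset":[0.0346,-0.014,0.002],"spin":0,"fingers":100},{"offset":[0.0346,-0.014,0.002],"spin":0,"fingers":100},{"offset":[0.0346,-0.014,0.002],"spin":0,"fingers":100},{"offset":[0.0346,-0.014,0.002],"spin":0,"fingers":100},{"offset":[0.0346,-0.014,0.002],"spin":0,"fingers":100},{"offset":[0.0346,-0.014,0.002],"spin":0,"fingers":100},{"offset":[0.0346,-0.014,0.002],"spin":1.3,"fingers":100},{"offset":[0,0,0],"spin":0,"fingers":100}]' 40
cat > look.py <<'E'
import sys
from station import r
from fit import *
n,k,x,y,a=sys.argv[1],sys.argv[2],*map(float,sys.argv[3:6])
f=r.grab_frame("wrist"); cv2.imwrite(f"pics/{n}.png",f["img"])
p,e=fit([f],k,[x,y,a,0]); print(k,p.round(2),round(e,3),"cam",f["xyz"])
E
python3 go.py 424 -312 200 .28; python3 look.py w1 rack 424 -312 .28
```

```text
time: 1.45
position: [424.8, -310.4, 212.9]
tcp_rot: [[0.96, 0.279, -0.0], [0.279, -0.96, 0.001], [-0.0, -0.001, -1.0]]
contact_force: [-0.7, -0.4, -0.1]
finger_gap: 1.001
grasp_force: 0.0
pos [ 424.8 -310.4  212.9] phi 0.283 tilt [-0.     0.001] q6 0.59 gap 1.001 F [-0.7 -0.4 -0.1] t 1.45
spin 0.2 shift [-0.0013  0.0013  0.0129] xy-only [-0.0013  0.0013 -0.    ]
rack [ 4.3455e+02 -3.0584e+02  2.6000e-01  1.2110e+01] 0.472 cam [ 490.9209015  -290.77237866  355.84469817]
```

View pics/w1.png

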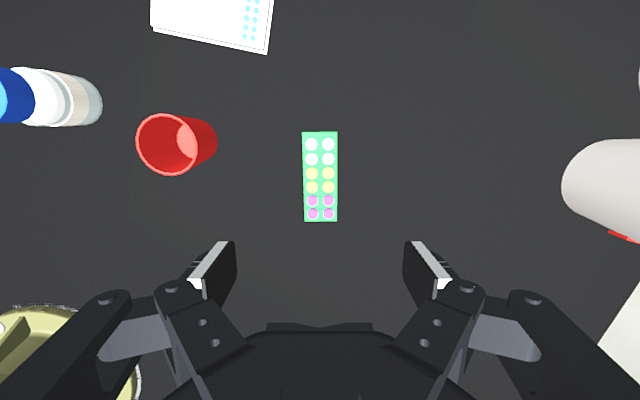

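The wrist view shows the rack at columns 302–337 and rows 132–222, parallel to the tool, so its yaw is confirmed. The beaker is at (178,143) and the plate at the top left. I'll refit with a higher threshold.

```bash
sed -i 's/\[x,y,a,0\])/[x,y,a,0],thr=float(sys.argv[6]) if len(sys.argv)>6 else 95)/' look.py; python3 look.py w1b rack 424 -312 .28; python3 - <<'E'
from station import r
from fit import *
f=r.grab_frame("wrist")
for q in [(302,132),(337,132),(337,222),(302,222)]: print(ray(f,*q,28)[:2].round(1))
print(np.median(f["img"].max(2)))
E
```

```text
rack [ 4.2594e+02 -3.1037e+02  3.0000e-01  5.2400e+00] 0.051 cam [ 490.11066128 -291.64666521  355.93900933]
[ 470.5 -277.5]
[ 481.6 -315.9]
[ 376.8 -348.1]
[ 364.7 -306.1]
72.0
```

Refined rack pose: (426,-310), yaw 0.29, and the TCP is already above it. Now I'll descend and grip.

```bash
python3 -m pendant '[{"offset":[0.001,0,0.03],"spin":0,"fingers":100},{"offset":[0,0,0.03],"spin":0,"fingers":100},{"offset":[0,0,0.03],"spin":0,"fingers":100},{"offset":[0,0,0.03],"spin":0,"fingers":100},{"offset":[0,0,0.03],"spin":0,"fingers":100},{"offset":[0,0,0.03],"spin":0,"fingers":90},{"offset":[0,0,0.018],"spin":0,"fingers":80},{"offset":[0,0,0.01],"spin":0,"fingers":70},{"offset":[0,0,0],"spin":0,"fingers":40},{"offset":[0,0,0],"spin":0,"fingers":20},{"offset":[0,0,0],"spin":0,"fingers":20},{"offset":[0,0,0],"spin":0,"fingers":20},{"offset":[0,0,0],"spin":0,"fingers":20}]' 50; python3 go.py
```

```text
time: 3.22
position: [424.8, -311.7, 5.8]
tcp_rot: [[0.961, 0.277, 0.0], [0.277, -0.961, -0.0], [0.0, 0.001, -1.0]]
contact_force: [-1.8, -0.1, 6.6]
finger_gap: 0.456
grasp_force: 52.0
pos [ 424.8 -311.7    5.8] phi 0.28 tilt [ 0. -0.] q6 0.59 gap 0.456 F [-1.8 -0.1  6.6] t 3.225
```

```bash
python3 -m pendant '[{"offset":[0,0,-0.02],"spin":0,"fingers":20},{"offset":[0,0,-0.03],"spin":0,"fingers":20},{"offset":[0,0,-0.03],"spin":-9.85,"fingers":20},{"offset":[0,0,-0.03],"spin":-9.85,"fingers":20},{"offset":[0,0,-0.02],"spin":-9.85,"fingers":20},{"offset":[0,0,0],"spin":-9.85,"fingers":20},{"offset":[0,0,0],"spin":-9.85,"fingers":20},{"offset":[0,0,0],"spin":-9.85,"fingers":20},{"offset":[0,0,0],"spin":-9.85,"fingers":20},{"offset":[0,0,0],"spin":-9.85,"fingers":20},{"offset":[0,0,0],"spin":0,"fingers":20}]'; python3 go.py 680.6 -136 60 1.656
```

```text
time: 4.6
position: [424.5, -311.5, 135.2]
tcp_rot: [[-0.083, 0.997, -0.0], [0.997, 0.083, 0.0], [0.0, -0.0, -1.0]]
contact_force: [-0.6, 0.5, -1.7]
finger_gap: 0.459
grasp_force: 51.1
pos [ 424.5 -311.5  135.2] phi 1.654 tilt [-0.  0.] q6 -0.79 gap 0.459 F [-0.6  0.5 -1.7] t 4.6
spin -0.1 shift [0.1531 0.2701 0.0751] xy-only [ 0.1531  0.2701 -0.    ]
```

```bash
python3 -m pendant '[{"offset":[0.0191,0.0338,0],"spin":0,"fingers":20},{"offset":[0.0191,0.0338,0],"spin":0,"fingers":20},{"offset":[0.0191,0.0338,0],"spin":0,"fingers":20},{"offset":[0.0191,0.0338,0],"spin":0,"fingers":20},{"offset":[0.0191,0.0338,0],"spin":0,"fingers":20},{"offset":[0.0191,0.0338,0],"spin":0,"fingers":20},{"offset":[0.0191,0.0338,0],"spin":0,"fingers":20},{"offset":[0.0191,0.0338,0],"spin":0,"fingers":20},{"offset":[0,0,0],"spin":0,"fingers":20},{"offset":[0,0,0],"spin":0,"fingers":20}]'; python3 go.py 680.6 -136 7 1.656; python3 look.py w2 plate 578 -144.6 .085
```

```text
time: 5.85
position: [680.7, -136.7, 134.8]
tcp_rot: [[-0.082, 0.997, -0.001], [0.997, 0.082, 0.0], [0.0, -0.001, -1.0]]
contact_force: [-0.4, -0.1, -0.8]
finger_gap: 0.458
grasp_force: 51.2
pos [ 680.7 -136.7  134.8] phi 1.653 tilt [-0.001  0.   ] q6 -0.33 gap 0.458 F [-0.4 -0.1 -0.8] t 5.85
spin -0.2 shift [7.000e-04 1.000e-04 1.278e-01] xy-only [ 0.0007 -0.      0.    ]
plate [ 5.8134e+02 -1.4407e+02  9.0000e-02  3.8500e+00] 0.057 cam [675.73227192 -68.01956475 277.77510521]
```

View pics/w2.png

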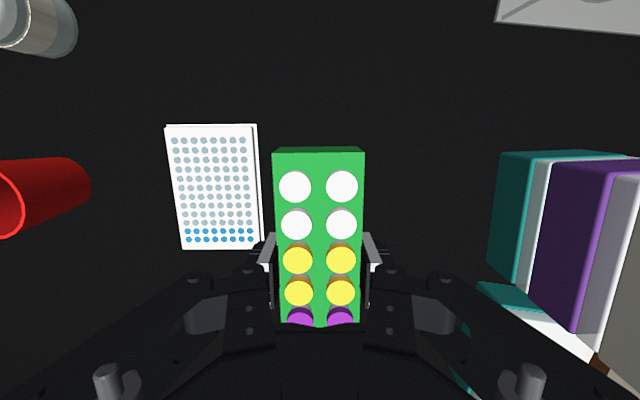

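The rack is held level and parallel to the plate (plate at 165–262, 124–250), and the plate fit agrees to 3 mm. I'll lower it to the pick height, open partway and rise.

```bash
python3 -m pendant '[{"offset":[0,0.001,0.03],"spin":0,"fingers":20},{"offset":[0,0,0.03],"spin":0,"fingers":20},{"offset":[0,0,0.03],"spin":0,"fingers":20},{"offset":[0,0,0.02],"spin":0,"fingers":20},{"offset":[0,0,0.012],"spin":0,"fingers":20},{"offset":[0,0,0.006],"spin":0,"fingers":20},{"offset":[0,0,0.001],"spin":0,"fingers":20},{"offset":[0,0,0],"spin":0,"fingers":50},{"offset":[0,0,0],"spin":0,"fingers":62},{"offset":[0,0,0],"spin":0,"fingers":62},{"offset":[0,0,0],"spin":0,"fingers":62},{"offset":[0,0,-0.015],"spin":0,"fingers":62},{"offset":[0,0,-0.03],"spin":0,"fingers":62},{"offset":[0,0,-0.04],"spin":0,"fingers":70},{"offset":[0,0,-0.05],"spin":0,"fingers":80},{"offset":[0,0,-0.05],"spin":0,"fingers":100},{"offset":[0,0,-0.02],"spin":0,"fingers":100},{"offset":[0,0,0],"spin":0,"fingers":100}]'; python3 go.py 437.5 139 210
```

```text
time: 8.15
position: [682.6, -136.5, 214.0]
tcp_rot: [[-0.085, 0.996, 0.004], [0.996, 0.085, -0.001], [-0.001, 0.004, -1.0]]
contact_force: [0.4, -0.5, -0.3]
finger_gap: 1.001
grasp_force: 0.0
pos [ 682.6 -136.5  214. ] phi 1.655 tilt [ 0.004 -0.001] q6 -0.33 gap 1.001 F [ 0.4 -0.5 -0.3] t 8.15
spin 0 shift [ 0.2952 -0.2209  0.0027] xy-only [ 0.2952 -0.2209 -0.0012]
```

```bash
python3 -m pendant '[{"offset":[0.0328,-0.0245,0],"spin":0,"fingers":100},{"offset":[0.0328,-0.0245,0],"spin":0,"fingers":100},{"offset":[0.0328,-0.0245,0],"spin":0,"fingers":100},{"offset":[0.0328,-0.0245,0],"spin":0,"fingers":100},{"offset":[0.0328,-0.0245,0],"spin":0,"fingers":100},{"offset":[0.0328,-0.0245,0],"spin":0,"fingers":100},{"offset":[0.0328,-0.0245,0],"spin":0,"fingers":100},{"offset":[0.0328,-0.0245,0],"spin":0,"fingers":100},{"offset":[0.0328,-0.0245,0],"spin":0,"fingers":100},{"offset":[0,0,0],"spin":0,"fingers":100},{"offset":[0,0,0],"spin":0,"fingers":100}]'; python3 go.py 437.5 139 210; python3 look.py w3 buffer 437.5 139 0
```

```text
time: 9.52
position: [437.5, 138.9, 210.8]
tcp_rot: [[-0.085, 0.996, -0.001], [0.996, 0.085, -0.0], [-0.0, -0.001, -1.0]]
contact_force: [0.4, 0.5, -0.3]
finger_gap: 1.001
grasp_force: 0.0
pos [437.5 138.9 210.8] phi 1.656 tilt [-0.001 -0.   ] q6 0.14 gap 1.001 F [ 0.4  0.5 -0.3] t 9.525
spin 0 shift [0.0001 0.     0.0008] xy-only [ 0.0001  0.     -0.    ]
buffer [ 4.3949e+02  1.3892e+02 -7.0000e-02  6.1000e+00] 0.016 cam [432.28946606 207.59804536 353.74287124]
```

View pics/w3.png

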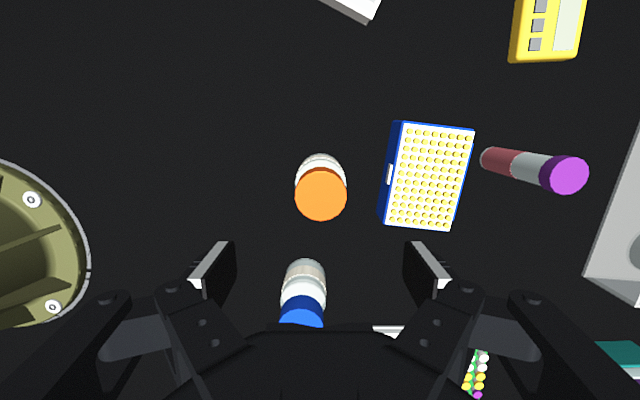

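The orange cap is at (320,194), and the fit puts the bottle at (439.5,139) with IoU 0.98. I'll grip it by the cap.

```bash
python3 -m pendant '[{"offset":[0,0.002,0.03],"spin":0,"fingers":100},{"offset":[0,0,0.04],"spin":0,"fingers":100},{"offset":[0,0,0.04],"spin":0,"fingers":90},{"offset":[0,0,0.02],"spin":0,"fingers":80},{"offset":[0,0,0.009],"spin":0,"fingers":70},{"offset":[0,0,0],"spin":0,"fingers":50},{"offset":[0,0,0],"spin":0,"fingers":30},{"offset":[0,0,0],"spin":0,"fingers":30},{"offset":[0,0,0],"spin":0,"fingers":30},{"offset":[0,0,0],"spin":0,"fingers":30}]' 50; python3 go.py 690 -9 150
```

```text
time: 10.82
position: [439.5, 139.4, 72.5]
tcp_rot: [[-0.085, 0.996, 0.0], [0.996, 0.085, 0.0], [0.0, 0.0, -1.0]]
contact_force: [0.2, -0.7, -2.1]
finger_gap: 0.563
grasp_force: 51.7
pos [439.5 139.4  72.5] phi 1.655 tilt [0. 0.] q6 0.14 gap 0.563 F [ 0.2 -0.7 -2.1] t 10.825
spin 0 shift [-0.169   0.2371 -0.0775] xy-only [-1.69e-01  2.37e-01  1.00e-04]
```

```bash
python3 -m pendant '[{"offset":[0,0,-0.02],"spin":0,"fingers":30},{"offset":[0,0,-0.03],"spin":0,"fingers":30},{"offset":[0,0,-0.03],"spin":0,"fingers":30},{"offset":[0,0,-0.03],"spin":0,"fingers":30},{"offset":[-0.0169,0.0237,0],"spin":0,"fingers":30},{"offset":[-0.0169,0.0237,0],"spin":0,"fingers":30},{"offset":[-0.0169,0.0237,0],"spin":0,"fingers":30},{"offset":[-0.0169,0.0237,0],"spin":0,"fingers":30},{"offset":[-0.0169,0.0237,0],"spin":0,"fingers":30},{"offset":[-0.0169,0.0237,0],"spin":0,"fingers":30},{"offset":[-0.0169,0.0237,0],"spin":0,"fingers":30},{"offset":[-0.0169,0.0237,0],"spin":0,"fingers":30},{"offset":[-0.0169,0.0237,0],"spin":0,"fingers":30},{"offset":[-0.0169,0.0237,0],"spin":0,"fingers":30},{"offset":[0,0,0],"spin":0,"fingers":30},{"offset":[0,0,0],"spin":0,"fingers":30}]'; python3 go.py 690 -9 73
```

```text
time: 12.82
position: [689.5, -8.8, 181.9]
tcp_rot: [[-0.085, 0.996, -0.001], [0.996, 0.085, 0.0], [0.0, -0.001, -1.0]]
contact_force: [-0.3, 0.3, -1.7]
finger_gap: 0.562
grasp_force: 52.6
pos [689.5  -8.8 181.9] phi 1.656 tilt [-0.001  0.   ] q6 -0.15 gap 0.562 F [-0.3  0.3 -1.7] t 12.825
spin 0 shift [-0.0003  0.0006  0.1089] xy-only [-0.0003  0.0005 -0.    ]
```

```bash
python3 -m pendant '[{"offset":[0,0,0.03],"spin":0,"fingers":30},{"offset":[0,0,0.03],"spin":0,"fingers":30},{"offset":[0,0,0.025],"spin":0,"fingers":30},{"offset":[0,0,0.014],"spin":0,"fingers":30},{"offset":[0,0,0.007],"spin":0,"fingers":30},{"offset":[0,0,0.003],"spin":0,"fingers":30},{"offset":[0,0,0],"spin":0,"fingers":30},{"offset":[0,0,0],"spin":0,"fingers":65},{"offset":[0,0,0],"spin":0,"fingers":80},{"offset":[0,0,0],"spin":0,"fingers":85},{"offset":[0,0,0],"spin":0,"fingers":85},{"offset":[0,0,-0.015],"spin":0,"fingers":85},{"offset":[0,0,-0.03],"spin":0,"fingers":85},{"offset":[0,0,-0.04],"spin":0,"fingers":100},{"offset":[0,0,-0.045],"spin":0,"fingers":100},{"offset":[0,0,0],"spin":0,"fingers":100}]'; python3 go.py 422 -152 200
```

```text
time: 14.82
position: [691.2, -9.1, 209.0]
tcp_rot: [[-0.085, 0.996, 0.008], [0.996, 0.085, -0.0], [-0.001, 0.008, -1.0]]
contact_force: [-0.2, 0.4, -0.0]
finger_gap: 1.0
grasp_force: 0.0
pos [691.2  -9.1 209. ] phi 1.656 tilt [ 0.008 -0.   ] q6 -0.15 gap 1.0 F [-0.2  0.4 -0. ] t 14.825
spin 0 shift [-0.1196 -0.2804  0.0069] xy-only [-0.1196 -0.2803 -0.0021]
```

```bash
python3 -m pendant '[{"offset":[-0.012,-0.028,0],"spin":0,"fingers":100},{"offset":[-0.012,-0.028,0],"spin":0,"fingers":100},{"offset":[-0.012,-0.028,0],"spin":0,"fingers":100},{"offset":[-0.012,-0.028,0],"spin":0,"fingers":100},{"offset":[-0.012,-0.028,0],"spin":0,"fingers":100},{"offset":[-0.012,-0.028,0],"spin":0,"fingers":100},{"offset":[-0.012,-0.028,0],"spin":0,"fingers":100},{"offset":[-0.012,-0.028,0],"spin":0,"fingers":100},{"offset":[-0.012,-0.028,0],"spin":0,"fingers":100},{"offset":[-0.012,-0.028,0],"spin":0,"fingers":100},{"offset":[0,0,0],"spin":0,"fingers":100},{"offset":[0,0,0],"spin":0,"fingers":100}]'; python3 look.py w4 beaker 422 -152 0; python3 go.py 422 -152 20
python3 - <<'E'
from station import r
from fit import *
fs=[r.grab_frame(n) for n in("top","scene")]
cv2.imwrite("pics/chk1.png",np.vstack([f["img"][80:300,120:520] for f in fs]))
for k,p0 in dict(plate=[578,-144.6,.085,0],rack=[682,-136,1.656,0],buffer=[690,-9,0,0],tipbox=[556,153,-.02,0]).items(): p,e=fit(fs,k,p0); print(k,p.round(2),round(e,3))
E
```

```text
time: 16.32
position: [421.4, -152.2, 203.5]
tcp_rot: [[-0.084, 0.996, 0.0], [0.996, 0.084, -0.0], [-0.0, 0.0, -1.0]]
contact_force: [-0.6, -0.5, -0.4]
finger_gap: 0.999
grasp_force: 0.0
beaker [ 4.2405e+02 -1.5081e+02  1.2000e-01  5.6400e+00] 0.029 cam [416.09515497 -83.51312555 346.40628754]
pos [ 421.5 -152.   203.3] phi 1.656 tilt [0. 0.] q6 -0.51 gap 0.999 F [ 0.1 -0.6 -0.7] t 16.375
spin 0 shift [0.     0.0004 0.1833] xy-only [0.     0.0005 0.    ]
plate [ 5.7799e+02 -1.4468e+02  8.0000e-02  6.9300e+00] 0.07
rack [ 681.98 -137.1     1.67    3.94] 0.103
buffer [ 6.8938e+02 -9.0800e+00  5.0000e-02  1.6420e+01] 0.106
tipbox [ 5.5709e+02  1.5288e+02 -1.0000e-02  8.2900e+00] 0.108
```

View pics/chk1.png

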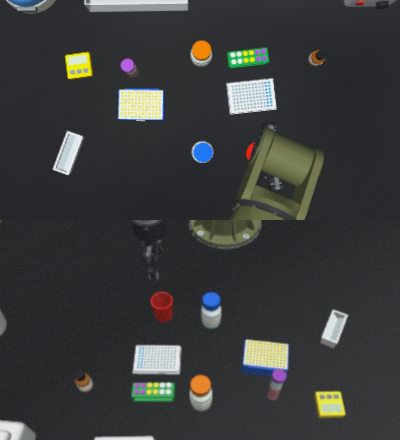

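The crops show the rack behind the plate and the orange bottle upright, with bystanders unmoved. The plate and tip box fits are unchanged. Now the beaker, at (424,-151).

```bash
python3 -m pendant '[{"offset":[0.001,0.0025,0.03],"spin":0,"fingers":100},{"offset":[0,0,0.04],"spin":0,"fingers":100},{"offset":[0,0,0.04],"spin":0,"fingers":100},{"offset":[0,0,0.035],"spin":0,"fingers":100},{"offset":[0,0,0.025],"spin":0,"fingers":100},{"offset":[0,0,0.011],"spin":0,"fingers":90},{"offset":[0,0,0],"spin":0,"fingers":70},{"offset":[0,0,0],"spin":0,"fingers":50},{"offset":[0,0,0],"spin":0,"fingers":40},{"offset":[0,0,0],"spin":0,"fingers":40},{"offset":[0,0,0],"spin":0,"fingers":40}]' 25; python3 go.py 559 284 170
```

```text
time: 17.85
position: [423.5, -151.1, 22.5]
tcp_rot: [[-0.085, 0.996, 0.0], [0.996, 0.085, -0.0], [-0.0, 0.0, -1.0]]
contact_force: [-0.6, 0.7, -1.3]
finger_gap: 0.707
grasp_force: 27.1
pos [ 423.5 -151.1   22.5] phi 1.655 tilt [ 0. -0.] q6 -0.51 gap 0.707 F [-0.6  0.7 -1.3] t 17.85
spin 0 shift [ 0.4221  0.1718 -0.1475] xy-only [ 0.4221  0.1718 -0.    ]
```

```bash
python3 -m pendant '[{"offset":[0,0,-0.02],"spin":0,"fingers":40},{"offset":[0,0,-0.04],"spin":0,"fingers":40},{"offset":[0,0,-0.045],"spin":0,"fingers":40},{"offset":[0,0,-0.045],"spin":0,"fingers":40},{"offset":[0.0352,0.0143,0],"spin":0,"fingers":40},{"offset":[0.0352,0.0143,0],"spin":0,"fingers":40},{"offset":[0.0352,0.0143,0],"spin":0,"fingers":40},{"offset":[0.0352,0.0143,0],"spin":0,"fingers":40},{"offset":[0.0352,0.0143,0],"spin":0,"fingers":40},{"offset":[0.0352,0.0143,0],"spin":0,"fingers":40},{"offset":[0.0352,0.0143,0],"spin":0,"fingers":40},{"offset":[0.0352,0.0143,0],"spin":0,"fingers":40},{"offset":[0.0352,0.0143,0],"spin":0,"fingers":40},{"offset":[0.0352,0.0143,0],"spin":0,"fingers":40},{"offset":[0.0352,0.0143,0],"spin":0,"fingers":40},{"offset":[0.0352,0.0143,0],"spin":0,"fingers":40},{"offset":[0,0,0],"spin":0,"fingers":40},{"offset":[0,0,0],"spin":0,"fingers":40}]'; python3 go.py 560 284 22.5
```

```text
time: 20.1
position: [558.5, 283.9, 172.0]
tcp_rot: [[-0.085, 0.996, -0.001], [0.996, 0.085, -0.0], [-0.0, -0.001, -1.0]]
contact_force: [-1.1, -0.0, -0.1]
finger_gap: 0.707
grasp_force: 27.5
pos [558.5 283.9 172. ] phi 1.655 tilt [-0.001 -0.   ] q6 0.33 gap 0.707 F [-1.1 -0.  -0.1] t 20.1
spin 0 shift [0.     0.0016 0.1495] xy-only [-0.      0.0015 -0.    ]
```

```bash
python3 -m pendant '[{"offset":[0,0.001,0.03],"spin":0,"fingers":40},{"offset":[0,0,0.04],"spin":0,"fingers":40},{"offset":[0,0,0.04],"spin":0,"fingers":40},{"offset":[0,0,0.024],"spin":0,"fingers":40},{"offset":[0,0,0.01],"spin":0,"fingers":40},{"offset":[0,0,0.005],"spin":0,"fingers":40},{"offset":[0,0,0],"spin":0,"fingers":40},{"offset":[0,0,0],"spin":0,"fingers":75},{"offset":[0,0,0],"spin":0,"fingers":90},{"offset":[0,0,0],"spin":0,"fingers":90},{"offset":[0,0,0],"spin":0,"fingers":90},{"offset":[0,0,-0.015],"spin":0,"fingers":90},{"offset":[0,0,-0.03],"spin":0,"fingers":90},{"offset":[0,0,-0.045],"spin":0,"fingers":100},{"offset":[0,0,-0.045],"spin":0,"fingers":100},{"offset":[0,0,-0.045],"spin":0,"fingers":100},{"offset":[0,0,0],"spin":0,"fingers":100}]'; python3 go.py 433 348.5 200 2.80
```

```text
time: 22.22
position: [560.8, 284.9, 208.5]
tcp_rot: [[-0.085, 0.996, 0.007], [0.996, 0.085, 0.003], [0.002, 0.007, -1.0]]
contact_force: [0.9, -0.2, 0.8]
finger_gap: 0.998
grasp_force: 0.0
pos [560.8 284.9 208.5] phi 1.655 tilt [0.007 0.003] q6 0.33 gap 0.998 F [ 0.9 -0.2  0.8] t 22.225
spin -65.6 shift [0.1418 0.0171 0.0078] xy-only [ 0.1417  0.0171 -0.0007]
```

```bash
python3 -m pendant '[{"offset":[0,0,0],"spin":-9.4,"fingers":100},{"offset":[0,0,0],"spin":-9.4,"fingers":100},{"offset":[0,0,0],"spin":-9.4,"fingers":100},{"offset":[0,0,0],"spin":-9.4,"fingers":100},{"offset":[0,0,0],"spin":-9.4,"fingers":100},{"offset":[0,0,0],"spin":-9.4,"fingers":100},{"offset":[0,0,0],"spin":-9.2,"fingers":100},{"offset":[0.0284,0.0034,0],"spin":0,"fingers":100},{"offset":[0.0284,0.0034,0],"spin":0,"fingers":100},{"offset":[0.0284,0.0034,0],"spin":0,"fingers":100},{"offset":[0.0284,0.0034,0],"spin":0,"fingers":100},{"offset":[0.0284,0.0034,0],"spin":0,"fingers":100},{"offset":[0,0,0],"spin":0,"fingers":100},{"offset":[0,0,0],"spin":0,"fingers":100}]'; python3 look.py w5 trough 433 348.5 -.34; python3 go.py 433 348.5 4 2.80
```

```text
time: 23.98
position: [432.0, 347.7, 203.3]
tcp_rot: [[-0.942, 0.335, 0.0], [0.335, 0.942, -0.0], [-0.0, -0.0, -1.0]]
contact_force: [0.2, 0.4, 0.2]
finger_gap: 1.003
grasp_force: 0.0
trough [ 4.3431e+02  3.4905e+02 -3.6000e-01  9.6300e+00] 0.034 cam [368.17974306 371.22070188 346.2526995 ]
pos [432.1 347.5 203.2] phi 2.8 tilt [ 0. -0.] q6 -0.62 gap 0.998 F [-0.2  0.4  0.8] t 24.025
spin -0.0 shift [-0.0005  0.0012  0.1992] xy-only [-0.0005  0.0012 -0.    ]
```

View pics/w5.png

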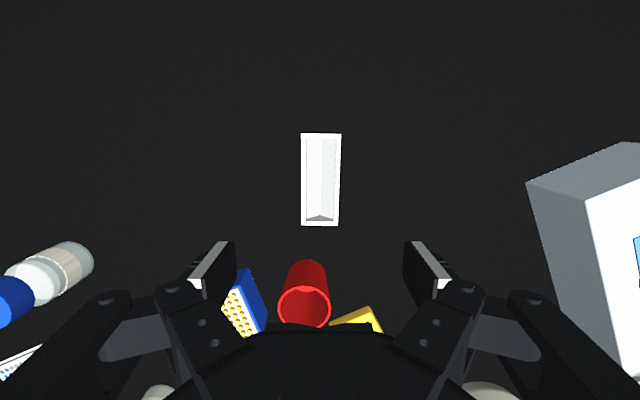

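The trough is at columns 301–341 and rows 133–227, nearly parallel to the tool. The fit gives (434,349), yaw -0.36.

```bash
python3 -m pendant '[{"offset":[-0.0014,0.002,0.03],"spin":0.8,"fingers":100},{"offset":[0,0,0.04],"spin":0,"fingers":100},{"offset":[0,0,0.04],"spin":0,"fingers":100},{"offset":[0,0,0.04],"spin":0,"fingers":90},{"offset":[0,0,0.03],"spin":0,"fingers":85},{"offset":[0,0,0.014],"spin":0,"fingers":80},{"offset":[0,0,0.005],"spin":0,"fingers":70},{"offset":[0,0,0],"spin":0,"fingers":50},{"offset":[0,0,0],"spin":0,"fingers":30},{"offset":[0,0,0],"spin":0,"fingers":30},{"offset":[0,0,0],"spin":0,"fingers":30}]' 35; python3 go.py 567.3 -19 120 3.227
```

```text
time: 25.4
position: [433.9, 349.6, 5.1]
tcp_rot: [[-0.938, 0.348, 0.001], [0.348, 0.938, 0.001], [-0.001, 0.001, -1.0]]
contact_force: [0.2, -1.3, 7.4]
finger_gap: 0.502
grasp_force: 36.0
pos [433.9 349.6   5.1] phi 2.786 tilt [0.001 0.001] q6 -0.6 gap 0.502 F [ 0.2 -1.3  7.4] t 25.4
spin -25.2 shift [-0.1016 -0.3786 -0.1151] xy-only [-1.014e-01 -3.786e-01 -1.000e-04]
```

```bash
python3 -m pendant '[{"offset":[0,0,-0.02],"spin":0,"fingers":30},{"offset":[0,0,-0.04],"spin":0,"fingers":30},{"offset":[0,0,-0.045],"spin":-8.4,"fingers":30},{"offset":[0,0,-0.045],"spin":-8.4,"fingers":30},{"offset":[0,0,0],"spin":-8.4,"fingers":30},{"offset":[-0.0085,-0.0315,0],"spin":0,"fingers":30},{"offset":[-0.0085,-0.0315,0],"spin":0,"fingers":30},{"offset":[-0.0085,-0.0315,0],"spin":0,"fingers":30},{"offset":[-0.0085,-0.0315,0],"spin":0,"fingers":30},{"offset":[-0.0085,-0.0315,0],"spin":0,"fingers":30},{"offset":[-0.0085,-0.0315,0],"spin":0,"fingers":30},{"offset":[-0.0085,-0.0315,0],"spin":0,"fingers":30},{"offset":[-0.0085,-0.0315,0],"spin":0,"fingers":30},{"offset":[-0.0085,-0.0315,0],"spin":0,"fingers":30},{"offset":[-0.0085,-0.0315,0],"spin":0,"fingers":30},{"offset":[-0.0085,-0.0315,0],"spin":0,"fingers":30},{"offset":[-0.0085,-0.0315,0],"spin":0,"fingers":30},{"offset":[0,0,0],"spin":0,"fingers":30},{"offset":[0,0,0],"spin":0,"fingers":30}]'; python3 go.py 568 -19 6 3.227; python3 - <<'E'
from station import r
import cv2; cv2.imwrite("pics/w6.png",r.grab_frame("wrist")["img"])
E
```

```text
time: 27.78
position: [566.9, -18.2, 154.2]
tcp_rot: [[-0.996, -0.085, -0.0], [-0.085, 0.996, 0.0], [0.0, 0.0, -1.0]]
contact_force: [0.2, 0.4, 0.7]
finger_gap: 0.506
grasp_force: 35.9
pos [566.9 -18.2 154.2] phi -3.057 tilt [-0.  0.] q6 -1.75 gap 0.506 F [0.2 0.4 0.7] t 27.775
spin -0.0 shift [-0.0011 -0.0009  0.1482] xy-only [-0.001  -0.0009 -0.    ]
```

View pics/w6.png

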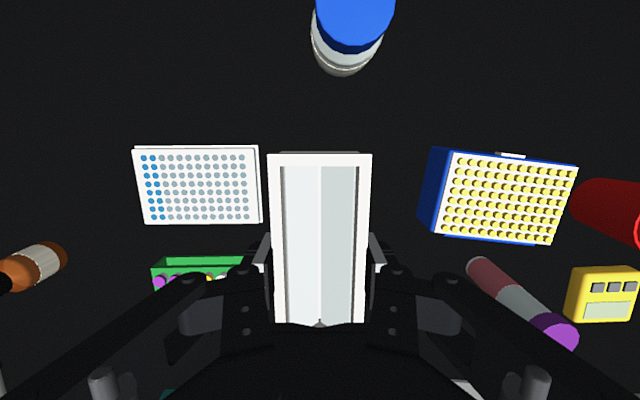

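The trough (268–372) is held straight, with the plate at the left (133–262) and the tip box at the right. I'll lower it and open only to 72%.

```bash
python3 -m pendant '[{"offset":[-0.001,-0.001,0.03],"spin":0,"fingers":30},{"offset":[0,0,0.04],"spin":0,"fingers":30},{"offset":[0,0,0.04],"spin":0,"fingers":30},{"offset":[0,0,0.022],"spin":0,"fingers":30},{"offset":[0,0,0.011],"spin":0,"fingers":30},{"offset":[0,0,0.005],"spin":0,"fingers":30},{"offset":[0,0,0.001],"spin":0,"fingers":30},{"offset":[0,0,0],"spin":0,"fingers":55},{"offset":[0,0,0],"spin":0,"fingers":68},{"offset":[0,0,0],"spin":0,"fingers":68},{"offset":[0,0,0],"spin":0,"fingers":68},{"offset":[0,0,-0.015],"spin":0,"fingers":68},{"offset":[0,0,-0.03],"spin":0,"fingers":68},{"offset":[0,0,-0.045],"spin":0,"fingers":70},{"offset":[0,0,-0.045],"spin":0,"fingers":70},{"offset":[0,0,-0.06],"spin":0,"fingers":70},{"offset":[0,0,-0.02],"spin":0,"fingers":70},{"offset":[0,0,0],"spin":0,"fingers":70}]'; python3 go.py 420 -300 220
```

```text
time: 30.08
position: [568.6, -19.6, 222.5]
tcp_rot: [[-0.996, -0.085, 0.004], [-0.085, 0.996, -0.0], [-0.004, -0.001, -1.0]]
contact_force: [0.4, 0.0, -0.6]
finger_gap: 0.703
grasp_force: 0.0
pos [568.6 -19.6 222.5] phi -3.057 tilt [ 0.004 -0.   ] q6 -1.75 gap 0.703 F [ 0.4  0.  -0.6] t 30.075
spin 0 shift [ 0.1718 -0.2668  0.0021] xy-only [ 0.1718 -0.2668 -0.0005]
```

```bash
python3 -m pendant '[{"offset":[0.02,-0.034,0],"spin":0,"fingers":70},{"offset":[0.02,-0.034,0],"spin":0,"fingers":70},{"offset":[0.02,-0.034,0],"spin":0,"fingers":70},{"offset":[0.02,-0.034,0],"spin":0,"fingers":70},{"offset":[0.02,-0.034,0],"spin":0,"fingers":70},{"offset":[0.02,-0.034,0],"spin":0,"fingers":70},{"offset":[0.02,-0.034,0],"spin":0,"fingers":70},{"offset":[0.02,-0.034,0],"spin":0,"fingers":70},{"offset":[0,0,0],"spin":0,"fingers":70}]' >/dev/null; python3 - <<'E'
from station import r
from fit import *
fs=[r.grab_frame(n) for n in("top","scene")]
cv2.imwrite("pics/chk2.png",np.vstack([f["img"][80:300,120:520] for f in fs]))
Q={}
for k,p0 in dict(plate=[578,-144.6,.085,0],rack=[682,-136,1.656,0],buffer=[690,-9,0,0],tipbox=[556,153,-.02,0],beaker=[560,284,0,0],trough=[568,-19,.085,0],blue=[428,-8,0,0],timer=[668,323,.1,0]).items(): p,e=fit(fs,k,p0);Q[k]=p; print(k,p[:3].round(2),round(e,3))
def rel(a,b):
    c,s=np.cos(Q[b][2]),np.sin(Q[b][2]); print(a,"in",b,(np.array([[c,s],[-s,c]])@(Q[a]-Q[b])[:2]).round(1),(Q[a]-Q[b])[2].round(2))
rel("trough","plate");rel("rack","plate");rel("buffer","trough");rel("beaker","tipbox")
E
```

```text
plate [ 5.7804e+02 -1.4467e+02  8.0000e-02] 0.071
rack [ 682.02 -136.98    1.67] 0.103
buffer [ 6.8892e+02 -9.5500e+00  1.4000e-01] 0.196
tipbox [557.01 152.95  -0.  ] 0.109
beaker [5.5839e+02 2.8583e+02 2.1000e-01] 0.106
trough [ 5.6765e+02 -1.9490e+01  7.0000e-02] 0.249
blue [ 4.292e+02 -7.780e+00  9.000e-02] 0.124
timer [6.6808e+02 3.2360e+02 1.3000e-01] 0.067
trough in plate [  0.3 125.6] -0.01
rack in plate [104.3  -1.2] 1.59
buffer in trough [121.7   1. ] 0.06
beaker in tipbox [  1.  132.9] 0.22
```

View pics/chk2.png

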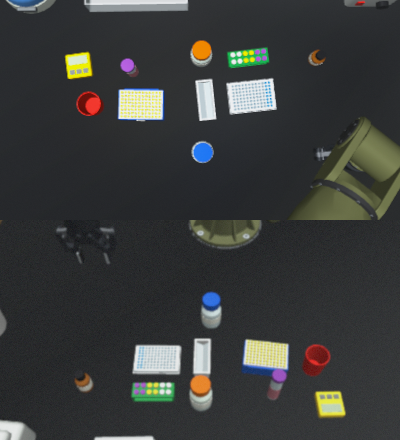

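The crops show everything upright and in place: trough at (205,100), bottle at (201,53), rack at (248,57), beaker at (89,103). All offsets are within about 2 mm of target, and the bystanders haven't moved.

```bash
python3 -c "
from station import r
print(r.job_done())"
```

```text
the job is handed in; nothing more can be done
None
```

The job is handed in: trough, orange-capped bottle, rack and beaker stand upright and released within about 2 mm of their places by the last camera check, with nothing else seen to have moved; the hand-in returned no verdict.

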